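Lids back on the studio pots

ROBOT

A 6-joint arm with a two-finger parallel gripper is mounted at the origin on the work surface. World frame = base frame: x ahead of the robot, y to its left, z up, the work surface at z = 0. Lengths are in m, angles in degrees, forces in N, time in s.
With the tool pointing down it reaches from about 0.35 to 0.875 m from the base axis. Payload 4.2 kg.
Tool frame: the origin (TCP) lies where the fingers leave the gripper's body, on its centre line; the fingertips stand 70 mm ahead of it and the grasp point (between the pads) lies 51 mm ahead of it; z points along the fingers, y is the direction in which the jaws open and shut (so a half turn about z gives the same grasp; the last joint's range is limited). The gripper opens to 87 mm and grips with 3 to 60 N. Pads are 19 mm wide; open, the fingers measure 117 mm over their backs; the gripper's body (75 mm by 190 mm) begins 51 mm behind the grasp point.
Start: joints at [79.504, 22.042, 0.453, 0, -68.411, -14.817], TCP at [0.267, 0.565, 0.292] pointing down, gripper open.
Joint ranges: [-179.83, 179.83], [-69.29, 118.12], [-61.27, 80.66], [-181.25, 117.63], [-171.15, -9.14], [-177.46, 177.46]. Speed limits (degrees/s): [159.86, 159.86, 180, 180, 180, 180].

INTERFACE

Orientations are given as a 3x3 rotation matrix whose columns are the frame's x, y, z axes.
In Python, from station import sense, capture, camera_model, finish_job gives the robot as it stands.
- The arm moves only by the shell command python3 -m inch 'ROWS'. ROWS is JSON, a list of rows, each an object with "hand": the closure, from 0 (fully open) to 1 (shut); "slide": the shift along the world's x, y, z in cm, a list of three; "yaw": the turn about the world's z in rad. A call has 1 to 10 rows; each row is the pose to reach, as a shift and turn from the pose commanded when the call began; what a row does not reach only later rows make up. A row lasts 1/8 s, in which the tool goes at most 62.5 mm and 10.7 degrees, less where a joint would pass 70% of its speed; a pose out of reach is approached as far as the arm can. A call with a gripper value outside its range is refused whole. The fingers move at their own pace and stop on an object; the grip force is fixed at half the most. Time passes only in rows, so rows that repeat a pose let the fingers close. It gives the time, the measured TCP pose, the force and the opening at its end, in the units of the state.
- sense(): the state, without advancing time (a new reading comes with each control period).
- capture(name): name is "scene" or "side" or "wrist"; returns the picture (400x640x3 uint8, blue, green, red); there is no depth.
- camera_model(name): a dict with "mtx" (3x3 intrinsics, pixels), "xyz" and "orientation" of the camera in the world; the wrist camera has in their place "tool_from_camera" (4x4, takes a point from camera to tool coordinates, whose origin is the TCP and whose axes are the flange's). Camera axes: x right, y up, looking along -z (the intrinsics and any distortion apply to the point x, -y, -z); pixel columns grow to the right and rows downward; lengths in m; the calibration is good to about 2 mm. A picture is of the moment at which its call begins: read the wrist's pose just before it. camera_model takes no time and is no camera call.
- finish_job(): hands the job in, once; it reports no verdict.
The state is a dict: "time_s": time; "joints": joint angles; "joint_velocities": joint speeds; "effort": joint torques, N m; "tcp_pos": TCP position; "ee_rot": TCP orientation; "wrist_force": force on the tool from outside, world axes, zero at the start; "moment": the same for the moment, N m; "gripper_width": opening from 0.0 (shut) to 1.0 (fully open).
Only numpy, scipy, OpenCV 4.12 (cv2) and the standard library are available. Lean on these libraries where they do the work, as an engineer would, in place of code of your own. Each camera call takes 0.05 s, during which the arm holds its last target. There are 200 camera calls.

TASK

Close up the drawing table for the night: put each of the four loose wooden lids on the pot it was made for, so that it sits fully home and flat on the rim, set down and not dropped. Leave the pots standing where they are, and do not disturb the pencil pot or the metal tray.

Things in the scene. Friction and masses are not known exactly. Their poses are not given: they have to be found in the camera images.
- lid_big_round: Big round wooden lid: board 104 mm across, plug 84 mm at its top, with a round wooden handle 24 mm across in the middle. Along z from its origin: plug 0-10 mm, board 10-18, handle 18-44. Plug's top is 3 mm a side smaller than its pot's mouth, its bottom 7.5. Lies handle up on the table. Origin: centre of the plug's underside; any yaw is alike. About 80 g.
- lid_small_round: Small round wooden lid: board 70 mm across, plug 50 mm at its top, with a round wooden handle 24 mm across in the middle. Along z from its origin: plug 0-10 mm, board 10-18, handle 18-44. Plug's top is 3 mm a side smaller than its pot's mouth, its bottom 7.5. Lies handle up on the table. Origin: centre of the plug's underside; any yaw is alike. About 40 g.
- lid_square: Square wooden lid: board 84 x 84 mm, plug 64 x 64 mm at its top, with a square block handle 24 x 24 mm in the middle. Along z from its origin: plug 0-10 mm, board 10-18, handle 18-44. Plug's top is 3 mm a side smaller than its pot's mouth, its bottom 7.5. Lies handle up on the table. Origin: centre of the plug's underside; x and y along its sides and the handle's sides. About 65 g.
- lid_oblong: Oblong wooden lid: board 120 (x) x 66 mm (y), plug 100 x 46 mm at its top, with a bar handle 44 mm (x) x 18 mm (y) in the middle. Along z from its origin: plug 0-10 mm, board 10-18, handle 18-44. Plug's top is 3 mm a side smaller than its pot's mouth, its bottom 7.5. Lies handle up on the table. Origin: centre of the plug's underside; x along its long side and the handle's. About 70 g.
- pot_big_round: Big round grey stoneware pot of crayon stubs, 100 mm across, 75 mm high, mouth 90 mm. Walls 5 mm, open top, contents deep inside; loose. A seated lid's board lies on the rim, its origin 10 mm below the rim. Origin: centre of the underside; any yaw is alike. About 0.5 kg.
- pot_small_round: Small round grey stoneware pot of beads, 66 mm across, 60 mm high, mouth 56 mm. Walls 5 mm, open top, contents deep inside; loose. A seated lid's board lies on the rim, its origin 10 mm below the rim. Origin: centre of the underside; any yaw is alike. About 0.3 kg.
- pot_square: Square grey stoneware pot of erasers, 80 x 80 mm, 70 mm high, mouth 70 x 70 mm. Walls 5 mm, open top, contents deep inside; loose. A seated lid's board lies on the rim, its origin 10 mm below the rim. Origin: centre of the underside; x and y along its sides. About 0.45 kg.
- pot_oblong: Oblong grey stoneware pot of chalks, 116 (x) x 62 mm (y), 55 mm high, mouth 106 x 52 mm. Walls 5 mm, open top, contents deep inside; loose. A seated lid's board lies on the rim, its origin 10 mm below the rim. Origin: centre of the underside; x along its long side. About 0.45 kg.
- pencil_pot: Bystander: light grey pot, 90 mm across and 95 mm high, full of coloured pencils that stand up to about 185 mm, beyond the pots at the robot's right. Loose. Origin: centre of its underside.
- metal_tray: Bystander: low open metal tray 90 (x) x 150 (y) x 30 mm with erasers and crayons in it, beyond the pots. Loose. Origin: centre of its underside.
Mind the look-alikes: they are no part of the job. What is shaped like the lid_small_round but purple or red is not meant.

How it is judged:
By the outcome, as a careful person would: the job done as asked, in the order asked, and still so for the second after the job is handed in, with the robot touching nothing.
It also fails if it takes over 99 s, if anything falls off the work surface, if the arm or the gripper's body presses on something with over 40 N, if the wrist force passes 120 N, or if a joint passes its speed limit or range.

## Working session

There is one attempt and no reset: what is moved stays moved. The work goes in short steps, Python scripts to look and compute and a shell command to move; the robot and the scene stay as the last step left them, time stands still between calls to the robot, and variables do not carry over. Pictures are saved under pics/ and viewed, about 12 in all and at most 16, crops included, and the job is handed in when it is done.

```bash
mkdir -p pics; python3 - <<'E'
from station import *
import cv2
for n in("scene","side"):
    cv2.imwrite(f"pics/{n}0.png",capture(n)); m=camera_model(n); print(n,m)
print(camera_model("wrist")); print(sense())
E
```

```text
scene {'mtx': array([[415.09900061,   0.        , 320.12201588],
       [  0.        , 415.09900061, 197.27367285],
       [  0.        ,   0.        ,   1.        ]]), 'xyz': array([ 1.06198406, -0.60979995,  0.68535896]), 'orientation': array([[ 0.73441233, -0.42486764,  0.52926932],
       [ 0.67869105,  0.45499712, -0.57650332],
       [ 0.00412159,  0.7826015 ,  0.62250936]])}
side {'mtx': array([[445.43933141,   0.        , 313.86511354],
       [  0.        , 445.43933141, 196.08562926],
       [  0.        ,   0.        ,   1.        ]]), 'xyz': array([-0.0579535 , -0.95716483,  0.90105351]), 'orientation': array([[ 0.86499598,  0.29799125, -0.40371174],
       [-0.50157727,  0.53628843, -0.67883353],
       [ 0.01421948,  0.7896809 ,  0.61335298]])}
{'mtx': array([[313.14550828,   0.        , 322.28386674],
       [  0.        , 313.14550828, 191.30267662],
       [  0.        ,   0.        ,   1.        ]]), 'tool_from_camera': array([[ 2.79602125e-04,  9.70497680e-01,  2.41110295e-01,
         6.57941315e-02],
       [ 9.99999331e-01, -5.41968879e-04,  1.02184605e-03,
    
[... 282 characters left out ...]
9415593e-02,
       -6.84115556e+01, -1.48152246e+01]), 'joint_velocities': array([-0.04048979, -0.02007383,  0.14580202,  0.00848022, -0.03559063,
       -0.03244749]), 'effort': array([-3.14831377e-04, -3.91686881e+01,  1.87935823e+01,  4.23196033e+00,
        1.34638353e-02, -6.72672491e-05]), 'tcp_pos': array([0.26702971, 0.56464455, 0.2912768 ]), 'ee_rot': array([[ 9.03937099e-01, -4.27664806e-01, -7.30784527e-04],
       [-4.27665415e-01, -9.03935291e-01, -1.81168403e-03],
       [ 1.14211575e-04,  1.95017968e-03, -9.99998092e-01]]), 'wrist_force': array([0.58319103, 0.42125456, 0.51761451]), 'moment': array([-0.02770499, -0.0078226 , -0.00291387]), 'gripper_width': 1.0008683158366327}
```

View pics/scene0.png

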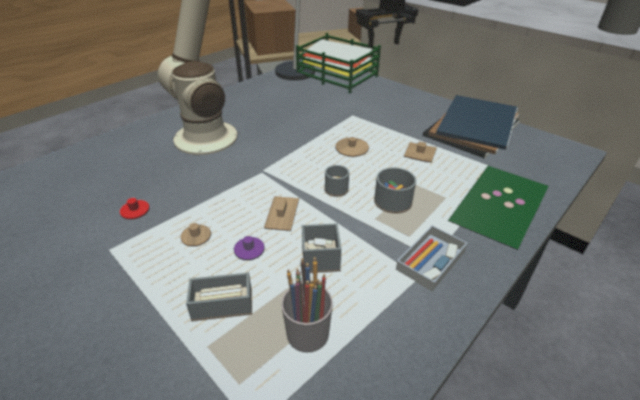

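View pics/side0.png

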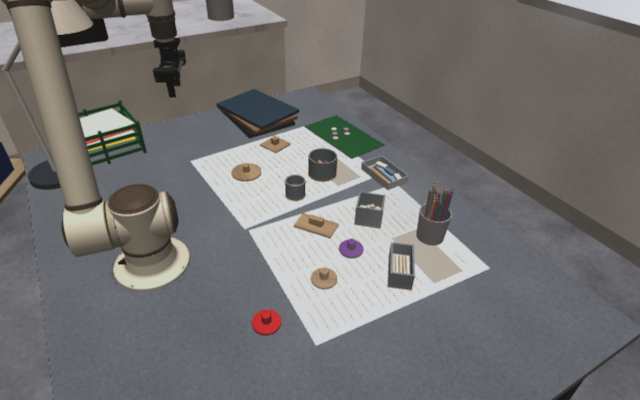

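Scene view: the wooden lids are big round (352,147), square (420,151), oblong (282,212) and small round (196,234). The pots are small round (337,180), big round (395,190), square (321,248) and oblong (220,297). The look-alikes, purple (249,247) and red (134,209), are not wood. The side view shows the same layout.

```bash
cat > h.py <<'E'
import numpy as np, cv2
from station import *
def cam(n,st=None):
    m=camera_model(n)
    if n!="wrist": return m["mtx"],np.array(m["xyz"]),np.array(m["orientation"])
    T=m["tool_from_camera"]; R=np.array(st["ee_rot"])
    return m["mtx"],np.array(st["tcp_pos"])+R@T[:3,3],R@T[:3,:3]
def ray(c,px,z):
    K,p,R=c; px=np.atleast_2d(px).astype(float)
    d=np.c_[(px[:,0]-K[0,2])/K[0,0],-(px[:,1]-K[1,2])/K[1,1],-np.ones(len(px))]@R.T
    return p+d*((z-p[2])/d[:,2])[:,None]
def proj(c,P):
    K,p,R=c; q=(np.atleast_2d(P)-p)@R
    return np.c_[K[0,2]+K[0,0]*q[:,0]/-q[:,2],K[1,2]-K[1,1]*q[:,1]/-q[:,2]]
E
python3 - <<'E'
from h import *
S={"big":((352,148),(246,172)),"sq":((420,152),(275,144)),"obl":((282,213),(316,225)),"small":((196,235),(324,278)),
"purple":((249,248),(351,248)),
"Pbig":((395,176),(322,156)),"Psmall":((337,172),(295,182)),"Psq":((321,235),(370,202)),"Pobl":((220,286),(402,252)),
"pencil":((307,300),(434,211)),"tray":((432,255),(384,170))}
Z=dict(big=.018,sq=.018,obl=.018,small=.018,purple=.018,Pbig=.075,Psmall=.06,Psq=.07,Pobl=.055,pencil=.095,tray=.03)
for k,(a,b) in S.items(): print(k,ray(cam("scene"),a,Z[k])[0].round(3),ray(cam("side"),b,Z[k])[0].round(3))
E
```

```text
big [0.402 0.251 0.018] [0.386 0.252 0.018]
sq [0.565 0.373 0.018] [0.556 0.371 0.018]
obl [ 0.468 -0.102  0.018] [ 0.458 -0.105  0.018]
small [ 0.38  -0.291  0.018] [ 0.371 -0.295  0.018]
purple [ 0.502 -0.234  0.018] [ 0.495 -0.237  0.018]
Pbig [0.623 0.148 0.075] [0.622 0.137 0.075]
Psmall [0.49  0.078 0.06 ] [0.48  0.067 0.06 ]
Psq [ 0.628 -0.134  0.07 ] [ 0.622 -0.144  0.07 ]
Pobl [ 0.571 -0.358  0.055] [ 0.583 -0.346  0.055]
pencil [ 0.738 -0.29   0.095] [ 0.737 -0.291  0.095]
tray [0.818 0.015 0.03 ] [0.802 0.016 0.03 ]
```

```bash
python3 -m inch '[{"hand":0,"slide":[4,-6,0],"yaw":0.1},{"hand":0,"slide":[7,-11,0],"yaw":0.2},{"hand":0,"slide":[10,-16,0],"yaw":0.3},{"hand":0,"slide":[13,-21,0],"yaw":0.4},{"hand":0,"slide":[16,-26,0],"yaw":0.44},{"hand":0,"slide":[19,-31,0],"yaw":0.44},{"hand":0,"slide":[21,-34.5,0],"yaw":0.44},{"hand":0,"slide":[21,-34.5,0],"yaw":0.44},{"hand":0,"slide":[21,-34.5,0],"yaw":0.44}]'
python3 - <<'E'
from h import *; import pickle
s=sense(); im=capture("wrist"); cv2.imwrite("pics/w1.png",im); pickle.dump(s,open("w1.pkl","wb")); print(s["tcp_pos"],s["joints"])
E
```

```text
time_s: 1.23
tcp_pos: [0.477, 0.2201, 0.292]
ee_rot: [[1.0, -0.002, -0.001], [-0.002, -1.0, -0.0], [-0.001, 0.0, -1.0]]
wrist_force: [0.3, -0.9, 1.0]
gripper_width: 0.997
[0.4770247  0.22005812 0.29195563] [ 4.24666959e+01  1.23562077e+01 -1.34551295e+01 -1.65333636e-02
 -6.42174041e+01  4.74200564e+01]
```

```bash
python3 -m inch '[{"hand":0,"slide":[1,-6,0],"yaw":0},{"hand":0,"slide":[2,-12,0],"yaw":0},{"hand":0,"slide":[2,-18,0],"yaw":0},{"hand":0,"slide":[2,-24,0],"yaw":0},{"hand":0,"slide":[2,-30,0],"yaw":0},{"hand":0,"slide":[2,-36,0],"yaw":0},{"hand":0,"slide":[2,-42,0],"yaw":0},{"hand":0,"slide":[2,-44,0],"yaw":0},{"hand":0,"slide":[2,-44,0],"yaw":0},{"hand":0,"slide":[2,-44,0],"yaw":0}]'
python3 - <<'E'
from h import *; import pickle
s=sense(); im=capture("wrist"); cv2.imwrite("pics/w2.png",im); pickle.dump(s,open("w2.pkl","wb")); print(s["tcp_pos"],s["joints"])
E
```

```text
time_s: 2.52
tcp_pos: [0.4975, -0.2188, 0.2921]
ee_rot: [[1.0, -0.0, -0.0], [-0.0, -1.0, 0.0], [-0.0, -0.0, -1.0]]
wrist_force: [1.4, 1.6, 0.2]
gripper_width: 0.995
[ 0.49747915 -0.21877024  0.29212209] [-6.64368753e+00  1.41218707e+01 -1.10651582e+01 -1.45628497e-02
 -6.48269195e+01  9.66429791e+01]
```

View pics/w1.png

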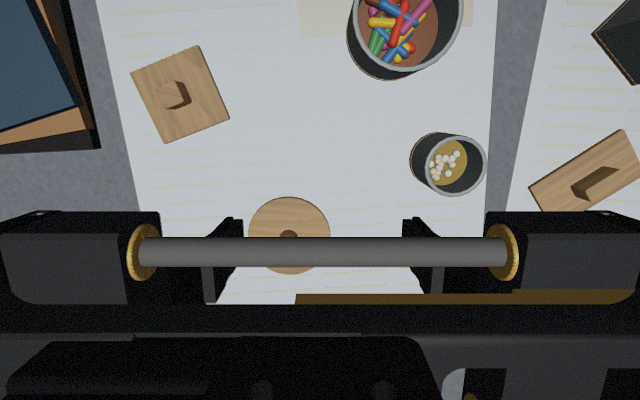

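View pics/w2.png

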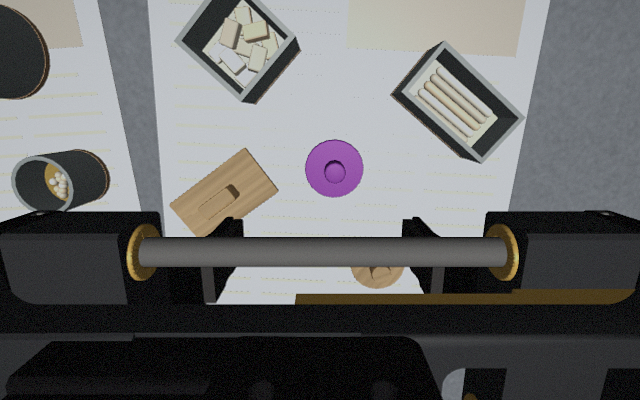

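Wrist view 1 shows the square lid (180,94), big lid (289,235, partly hidden), big pot (405,25, cut off) and small pot (450,163). Wrist view 2 shows the oblong lid (225,193), purple decoy (334,168), square pot (240,50), oblong pot (460,100) and small lid (377,273, hidden). An object about 66 mm ahead in tool x is straight below the camera, near row 113, so that is where I'll measure from.

```bash
cat >> h.py <<'E'
def comp(mask,c,px):
    n,l,st,ce=cv2.connectedComponentsWithStats(mask,connectivity=8)
    ok=[i for i in range(1,n) if st[i,4]>250]
    return (l==min(ok,key=lambda i:np.hypot(*(ce[i]-px)))).astype(np.uint8)*255
def measure(im,c,xy,z,kind):
    """outline of the lid board or pot rim nearest xy, on plane z (m): centre, size, long-side yaw"""
    px=proj(c,[*xy,z])[0]; hsv=cv2.cvtColor(cv2.GaussianBlur(im,(3,3),0),cv2.COLOR_BGR2HSV)
    if kind=="lid": m=cv2.inRange(hsv,(5,45,50),(25,190,255))
    else: m=cv2.inRange(hsv,(0,0,95),(179,45,165))
    win=np.zeros_like(m); r=int(0.085*c[0][0,0]/(c[1][2]-z)); cv2.circle(win,tuple(int(v) for v in px),r,255,-1); m&=win
    if kind=="lid": m=cv2.morphologyEx(m,cv2.MORPH_CLOSE,np.ones((5,5)))
    m=comp(m,c,px); k=max(cv2.findContours(m,cv2.RETR_EXTERNAL,cv2.CHAIN_APPROX_NONE)[0],key=cv2.contourArea)
    P=ray(c,k[:,0,:],z)[:,:2]*1000
    (cx,cy),(w,h),a=cv2.minAreaRect(P.astype(np.float32)); 
    if w<h: a+=90
    e=cv2.fitEllipse(P.astype(np.float32))
    return dict(rect=(round(cx,1),round(cy,1)),wh=(round(max(w,h),1),round(min(w,h),1)),yaw=round((a+90)%180-90,1),ell=np.round(e[0],1).tolist(),ax=np.round(e[1],1).tolist(),k=k)
E
python3 - <<'E'
from h import *; import pickle
O=dict(sq=((.56,.372),.018,"lid",1),big=((.39,.25),.018,"lid",1),Psmall=((.485,.072),.06,"pot",1),Pbig=((.622,.142),.075,"pot",1),
obl=((.462,-.104),.018,"lid",2),Psq=((.625,-.14),.07,"pot",2),Pobl=((.577,-.352),.055,"pot",2))
ims={i:cv2.imread(f"pics/w{i}.png") for i in(1,2)}; dr={i:ims[i].copy() for i in ims}
for n,(xy,z,kd,i) in O.items():
    r=measure(ims[i],cam("wrist",pickle.load(open(f"w{i}.pkl","rb"))),xy,z,kd); cv2.drawContours(dr[i],[r.pop("k")],-1,(0,0,255),1); print(n,r)
cv2.imwrite("pics/o.png",np.vstack([dr[1][:300],dr[2][:300]]))
E
```

```text
sq {'rect': (562.1, 378.8), 'wh': (83.6, 83.5), 'yaw': -69.9, 'ell': [562.3, 378.8], 'ax': [96.7, 97.2]}
big {'rect': (418.8, 262.1), 'wh': (101.1, 51.7), 'yaw': 89.9, 'ell': [415.3, 261.7], 'ax': [55.0, 107.6]}
Psmall {'rect': (481.4, 52.8), 'wh': (135.3, 123.7), 'yaw': 32.2, 'ell': [490.9, 58.1], 'ax': [112.8, 133.3]}
Pbig {'rect': (606.2, 146.1), 'wh': (104.2, 66.8), 'yaw': 89.9, 'ell': [623.8, 145.3], 'ax': [87.5, 106.9]}
obl {'rect': (464.4, -98.8), 'wh': (119.6, 65.4), 'yaw': -54.5, 'ell': [467.9, -100.8], 'ax': [69.4, 145.4]}
Psq {'rect': (626.2, -142.4), 'wh': (92.6, 78.5), 'yaw': 47.6, 'ell': [621.9, -142.5], 'ax': [69.6, 99.2]}
Pobl {'rect': (570.6, -355.8), 'wh': (122.4, 71.6), 'yaw': 50.8, 'ell': [570.8, -357.3], 'ax': [79.0, 141.1]}
```

View pics/o.png

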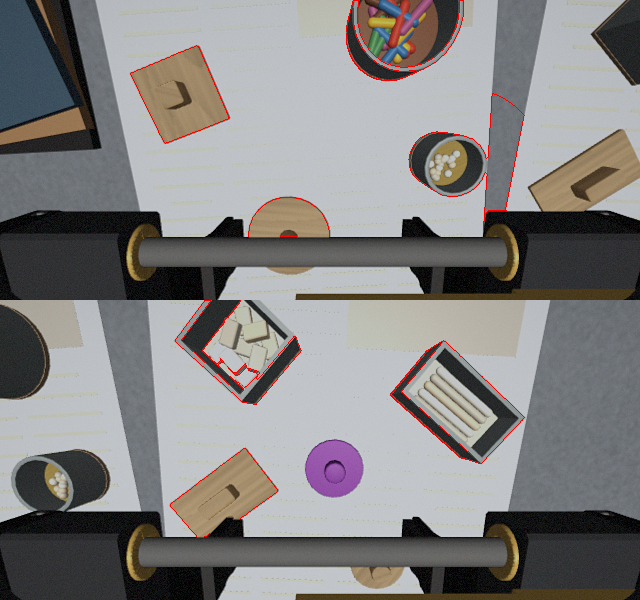

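```bash
cat >> h.py <<'E'
def look(tag,xy,z,kind):
    s=sense(); im=capture("wrist"); c=cam("wrist",s)
    if kind=="lid": r=measure(im,c,xy,z,kind)
    else:
        px=proj(c,[*xy,z])[0]; hsv=cv2.cvtColor(im,cv2.COLOR_BGR2HSV); g=hsv[...,2]
        m=((cv2.GaussianBlur(g,(3,3),0)<155)|(hsv[...,1]>70)).astype(np.uint8)*255
        win=np.zeros_like(m); cv2.circle(win,tuple(int(v) for v in px),int(0.085*c[0][0,0]/(c[1][2]-z)),255,-1); m&=win
        m=cv2.morphologyEx(m,cv2.MORPH_OPEN,np.ones((3,3))); m=comp(m,c,px)
        k=max(cv2.findContours(m,cv2.RETR_EXTERNAL,cv2.CHAIN_APPROX_NONE)[0],key=cv2.contourArea)
        P=(ray(c,k[:,0,:],z)[:,:2]*1000).astype(np.float32); (cx,cy),(w,h),a=cv2.minAreaRect(P); a+=90*(w<h); e=cv2.fitEllipse(P)
        r=dict(rect=(round(cx,1),round(cy,1)),wh=(round(max(w,h),1),round(min(w,h),1)),yaw=round((a+90)%180-90,1),ell=np.round(e[0],1).tolist(),ax=np.round(e[1],1).tolist(),k=k)
    cv2.imwrite(f"pics/{tag}_raw.png",im); d=im.copy(); cv2.drawContours(d,[r.pop("k")],-1,(0,0,255),1); cv2.imwrite(f"pics/{tag}.png",d)
    print(tag,s["time_s"],s["tcp_pos"].round(4),r)
E
L(){ python3 -c "from h import *; look('$1',($2,$3),$4,'$5')"; }
python3 -m inch '[{"hand":0,"slide":[0.3,-5,0],"yaw":0},{"hand":0,"slide":[0.7,-10,0],"yaw":0},{"hand":0,"slide":[0.7,-13.7,0],"yaw":0},{"hand":0,"slide":[0.7,-13.7,0],"yaw":0},{"hand":0,"slide":[0.7,-13.7,0],"yaw":0},{"hand":0,"slide":[0.7,-13.7,0],"yaw":0}]' >/dev/null
L Pobl .571 -.356 .055 pot
python3 -m inch '[{"hand":0,"slide":[-6,2,0],"yaw":0},{"hand":0,"slide":[-12,4,0],"yaw":0},{"hand":0,"slide":[-17,6,0],"yaw":0},{"hand":0,"slide":[-19.5,6.1,0],"yaw":0},{"hand":0,"slide":[-19.5,6.1,0],"yaw":0},{"hand":0,"slide":[-19.5,6.1,0],"yaw":0},{"hand":0,"slide":[-19.5,6.1,0],"yaw":0}]' >/dev/null
L small .375 -.293 .018 lid
python3 -m inch '[{"hand":0,"slide":[3,6,0],"yaw":0},{"hand":0,"slide":[6,12,0],"yaw":0},{"hand":0,"slide":[8,17,0],"yaw":0},{"hand":0,"slide":[9,19.5,0],"yaw":0},{"hand":0,"slide":[9,19.5,0],"yaw":0},{"hand":0,"slide":[9,19.5,0],"yaw":0},{"hand":0,"slide":[9,19.5,0],"yaw":0}]' >/dev/null
L obl .464 -.1 .018 lid
python3 -m inch '[{"hand":0,"slide":[6,-1,0],"yaw":0},{"hand":0,"slide":[11,-3,0],"yaw":0},{"hand":0,"slide":[15.8,-4.2,0],"yaw":0},{"hand":0,"slide":[15.8,-4.2,0],"yaw":0},{"hand":0,"slide":[15.8,-4.2,0],"yaw":0},{"hand":0,"slide":[15.8,-4.2,0],"yaw":0}]' >/dev/null
L Psq .624 -.142 .07 pot
```

```text
Pobl 3.325 [ 0.5046 -0.3555  0.2926] {'rect': (572.2, -362.4), 'wh': (107.0, 52.8), 'yaw': 50.8, 'ell': [572.1, -362.2], 'ax': [56.3, 126.5]}
small 4.25 [ 0.3102 -0.2961  0.2922] {'rect': (375.2, -289.8), 'wh': (67.2, 67.2), 'yaw': -0.1, 'ell': [375.6, -289.6], 'ax': [67.2, 67.2]}
obl 5.175 [ 0.3989 -0.1018  0.2921] {'rect': (463.6, -97.8), 'wh': (118.5, 64.8), 'yaw': -54.2, 'ell': [463.7, -97.9], 'ax': [73.1, 144.4]}
Psq 5.975 [ 0.5561 -0.1431  0.2927] {'rect': (630.8, -137.5), 'wh': (71.5, 71.2), 'yaw': -42.9, 'ell': [630.8, -137.3], 'ax': [83.1, 83.7]}
```

```bash
L(){ python3 -c "from h import *; look('$1',($2,$3),$4,'$5')"; }
python3 -m inch '[{"hand":0,"slide":[0,6,0],"yaw":0},{"hand":0,"slide":[0,12,0],"yaw":0},{"hand":0,"slide":[0,18,0],"yaw":0},{"hand":0,"slide":[0,24,0],"yaw":0},{"hand":0,"slide":[0,28.6,0],"yaw":0},{"hand":0,"slide":[0,28.6,0],"yaw":0},{"hand":0,"slide":[0,28.6,0],"yaw":0},{"hand":0,"slide":[0,28.6,0],"yaw":0}]' >/dev/null
L Pbig .62 .144 .075 pot
python3 -m inch '[{"hand":0,"slide":[-5,-3,0],"yaw":0},{"hand":0,"slide":[-10,-6,0],"yaw":0},{"hand":0,"slide":[-13.6,-7.4,0],"yaw":0},{"hand":0,"slide":[-13.6,-7.4,0],"yaw":0},{"hand":0,"slide":[-13.6,-7.4,0],"yaw":0},{"hand":0,"slide":[-13.6,-7.4,0],"yaw":0}]' >/dev/null
L Psmall .485 .07 .06 pot
python3 -m inch '[{"hand":0,"slide":[-2,5,0],"yaw":0},{"hand":0,"slide":[-4,10,0],"yaw":0},{"hand":0,"slide":[-7,15,0],"yaw":0},{"hand":0,"slide":[-9.5,19,0],"yaw":0},{"hand":0,"slide":[-9.5,19,0],"yaw":0},{"hand":0,"slide":[-9.5,19,0],"yaw":0},{"hand":0,"slide":[-9.5,19,0],"yaw":0}]' >/dev/null
L big .395 .258 .018 lid
python3 -m inch '[{"hand":0,"slide":[5,3,0],"yaw":0},{"hand":0,"slide":[10,6,0],"yaw":0},{"hand":0,"slide":[14,9,0],"yaw":0},{"hand":0,"slide":[17,12,0],"yaw":0},{"hand":0,"slide":[17,12,0],"yaw":0},{"hand":0,"slide":[17,12,0],"yaw":0},{"hand":0,"slide":[17,12,0],"yaw":0}]' >/dev/null
L sq .562 .379 .018 lid
python3 - <<'E'
import cv2,numpy as np
n=["Pobl","small","obl","Psq","Pbig","Psmall","big","sq"]
t=[cv2.resize(cv2.imread(f"pics/{i}.png")[0:230,170:470],None,fx=.66,fy=1.0) if 0 else cv2.imread(f"pics/{i}.png")[10:230,220:420] for i in n]
cv2.imwrite("pics/tour.png",np.vstack([np.hstack(t[:4]),np.hstack(t[4:])]))
E
```

```text
Pbig 7.025 [0.557  0.1418 0.2926] {'rect': (630.3, 142.9), 'wh': (90.9, 90.9), 'yaw': 89.8, 'ell': [630.1, 142.8], 'ax': [90.8, 91.0]}
Psmall 7.825 [0.4221 0.0692 0.2922] {'rect': (488.2, 79.6), 'wh': (57.5, 57.4), 'yaw': -0.1, 'ell': [488.3, 79.7], 'ax': [57.4, 57.7]}
big 8.75 [0.3267 0.2584 0.292 ] {'rect': (392.9, 262.1), 'wh': (101.3, 101.0), 'yaw': -44.8, 'ell': [392.7, 262.1], 'ax': [100.9, 101.1]}
sq 9.675 [0.4958 0.378  0.2928] {'rect': (562.4, 380.0), 'wh': (82.6, 82.3), 'yaw': 20.3, 'ell': [562.5, 380.0], 'ax': [95.8, 96.4]}
```

View pics/tour.png

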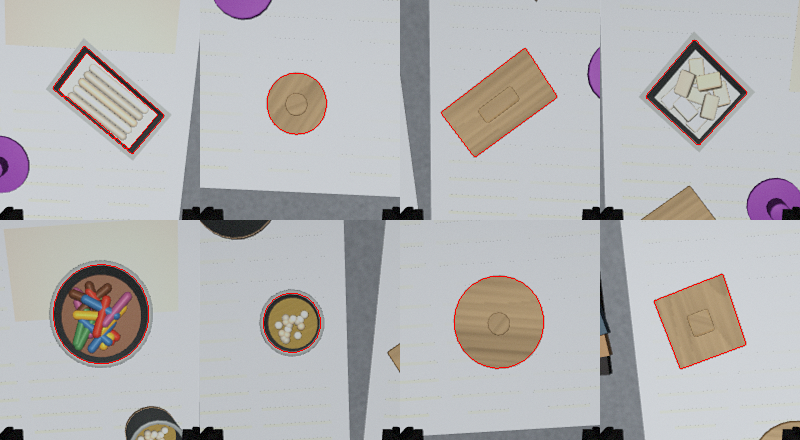

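The tour crops show all four wooden lids and all four pot mouths outlined cleanly (red), with sizes within about 3 mm of spec. The small round lid is the plain wooden one. The purple one at its crop's corner is the decoy. Next I grasp the square lid.

```bash
python3 -m inch '[{"hand":0,"slide":[3,0.2,-2],"yaw":-0.18},{"hand":0,"slide":[6.7,0.2,-5],"yaw":-0.36},{"hand":0,"slide":[6.7,0.2,-8],"yaw":-0.54},{"hand":0,"slide":[6.7,0.2,-10],"yaw":-0.72},{"hand":0,"slide":[6.7,0.2,-12],"yaw":-0.9},{"hand":0,"slide":[6.7,0.2,-13],"yaw":-1.08},{"hand":0,"slide":[6.7,0.2,-14],"yaw":-1.217},{"hand":0,"slide":[6.7,0.2,-16],"yaw":-1.217},{"hand":0,"slide":[6.7,0.2,-18.5],"yaw":-1.217},{"hand":0,"slide":[6.7,0.2,-19.9],"yaw":-1.217}]'
python3 -m inch '[{"hand":0,"slide":[0,0,0],"yaw":0},{"hand":0,"slide":[0,0,0],"yaw":0}]'
```

```text
time_s: 10.98
tcp_pos: [0.5625, 0.3805, 0.0927]
ee_rot: [[0.345, -0.939, -0.001], [-0.939, -0.345, -0.001], [0.0, 0.001, -1.0]]
wrist_force: [0.1, 0.3, 0.2]
gripper_width: 1.004
time_s: 11.22
tcp_pos: [0.5636, 0.3814, 0.0945]
ee_rot: [[0.345, -0.939, 0.002], [-0.939, -0.345, 0.001], [-0.001, -0.002, -1.0]]
wrist_force: [-0.5, -0.0, 0.1]
gripper_width: 1.001
```

```bash
python3 -m inch '[{"hand":1,"slide":[0,0,0],"yaw":0},{"hand":1,"slide":[0,0,0],"yaw":0},{"hand":1,"slide":[0,0,0],"yaw":0},{"hand":1,"slide":[0,0,0],"yaw":0},{"hand":1,"slide":[0,0,0],"yaw":0},{"hand":1,"slide":[0,0,0],"yaw":0}]'
python3 -m inch '[{"hand":1,"slide":[0,0,0],"yaw":0},{"hand":1,"slide":[0,0,1],"yaw":0},{"hand":1,"slide":[0,0,3],"yaw":0},{"hand":1,"slide":[0,0,6],"yaw":0},{"hand":1,"slide":[0,0,11],"yaw":0},{"hand":1,"slide":[0,0,15],"yaw":0},{"hand":1,"slide":[0,0,15],"yaw":0}]'
```

```text
time_s: 11.98
tcp_pos: [0.5632, 0.381, 0.0932]
ee_rot: [[0.345, -0.939, -0.0], [-0.939, -0.345, -0.0], [0.0, 0.0, -1.0]]
wrist_force: [0.2, -0.8, 1.1]
gripper_width: 0.402
time_s: 12.85
tcp_pos: [0.5645, 0.382, 0.2489]
ee_rot: [[0.345, -0.938, 0.008], [-0.938, -0.345, 0.007], [-0.004, -0.009, -1.0]]
wrist_force: [0.1, -0.2, -2.1]
gripper_width: 0.27
```

```bash
python3 -m inch '[{"hand":1,"slide":[0.7,-5,0],"yaw":0.1},{"hand":1,"slide":[1.5,-11,0],"yaw":0.2},{"hand":1,"slide":[2.3,-17,0],"yaw":0.3},{"hand":1,"slide":[3.1,-23,0],"yaw":0.4},{"hand":1,"slide":[3.9,-29,0],"yaw":0.468},{"hand":1,"slide":[4.7,-35,0],"yaw":0.468},{"hand":1,"slide":[5.5,-41,0],"yaw":0.468},{"hand":1,"slide":[6.2,-46,0],"yaw":0.468},{"hand":1,"slide":[6.6,-50,0],"yaw":0.468},{"hand":1,"slide":[6.9,-51.9,0],"yaw":0.468}]'
python3 -m inch '[{"hand":1,"slide":[0,0,-4],"yaw":0},{"hand":1,"slide":[0,0,-6],"yaw":0},{"hand":1,"slide":[0,0,-6],"yaw":0},{"hand":1,"slide":[0,0,-6],"yaw":0}]'
python3 - <<'E'
from h import *
s=sense();a=capture("wrist");b=capture("scene");c=capture("side")
b=cv2.resize(b[160:300,240:400],None,fx=2.5,fy=2.5);c=cv2.resize(c[120:260,300:460],None,fx=2.5,fy=2.5)
cv2.imwrite("pics/p1.png",np.hstack([b,c]));cv2.imwrite("pics/p1w.png",a);print(s["tcp_pos"])
E
```

```text
time_s: 14.1
tcp_pos: [0.6316, -0.1401, 0.2422]
ee_rot: [[0.729, -0.684, -0.002], [-0.684, -0.729, 0.0], [-0.002, 0.001, -1.0]]
wrist_force: [-0.1, 0.4, -2.1]
gripper_width: 0.272
time_s: 14.6
tcp_pos: [0.6329, -0.1377, 0.1842]
ee_rot: [[0.732, -0.682, 0.002], [-0.682, -0.732, -0.0], [0.001, -0.001, -1.0]]
wrist_force: [0.9, 0.0, 0.5]
gripper_width: 0.271
[ 0.63286308 -0.13765332  0.1841741 ]
```

View pics/p1.png

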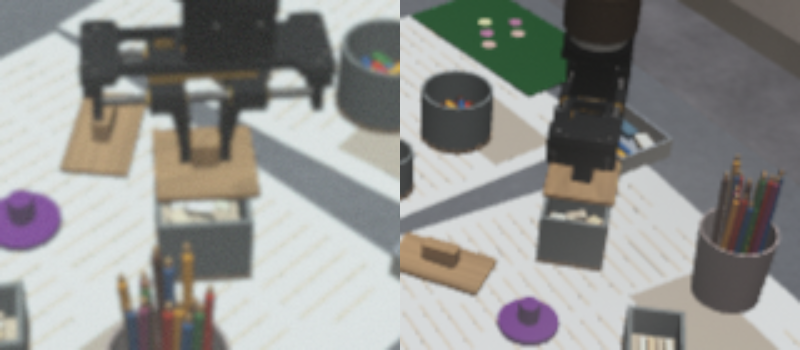

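The lid hangs square over the square pot, centred in both views. I'll lower it with force checks.

```bash
python3 -m inch '[{"hand":1,"slide":[0,0,-1],"yaw":0},{"hand":1,"slide":[0,0,-1.6],"yaw":0},{"hand":1,"slide":[0,0,-2.0],"yaw":0},{"hand":1,"slide":[0,0,-2.2],"yaw":0}]'
python3 -m inch '[{"hand":1,"slide":[0,0,-0.2],"yaw":0},{"hand":1,"slide":[0,0,-0.3],"yaw":0}]'
python3 -m inch '[{"hand":1,"slide":[0,0,-0.15],"yaw":0},{"hand":1,"slide":[0,0,-0.3],"yaw":0}]'
```

```text
time_s: 15.25
tcp_pos: [0.6321, -0.1381, 0.1607]
ee_rot: [[0.731, -0.682, -0.001], [-0.682, -0.731, -0.0], [-0.0, 0.001, -1.0]]
wrist_force: [0.3, -0.3, -1.1]
gripper_width: 0.275
time_s: 15.5
tcp_pos: [0.6322, -0.138, 0.1582]
ee_rot: [[0.731, -0.682, 0.0], [-0.682, -0.731, -0.0], [0.0, -0.0, -1.0]]
wrist_force: [0.2, -0.2, -0.9]
gripper_width: 0.275
time_s: 15.75
tcp_pos: [0.6322, -0.138, 0.1553]
ee_rot: [[0.731, -0.682, 0.0], [-0.682, -0.731, -0.0], [0.0, -0.0, -1.0]]
wrist_force: [1.0, -0.1, -1.0]
gripper_width: 0.272
```

```bash
python3 -m inch '[{"hand":1,"slide":[0,0,-0.2],"yaw":0},{"hand":1,"slide":[0,0,-0.2],"yaw":0}]'
python3 -m inch '[{"hand":1,"slide":[0,0,-0.1],"yaw":0},{"hand":1,"slide":[0,0,-0.1],"yaw":0}]'
```

```text
time_s: 16.0
tcp_pos: [0.6323, -0.138, 0.1532]
ee_rot: [[0.731, -0.682, 0.0], [-0.682, -0.731, -0.0], [0.0, -0.0, -1.0]]
wrist_force: [0.2, -0.4, -0.1]
gripper_width: 0.273
time_s: 16.25
tcp_pos: [0.6323, -0.138, 0.1532]
ee_rot: [[0.731, -0.682, 0.001], [-0.682, -0.731, -0.0], [0.001, -0.0, -1.0]]
wrist_force: [-1.7, 0.6, 5.4]
gripper_width: 0.274
```

```bash
python3 -m inch '[{"hand":0.3,"slide":[0,0,0.1],"yaw":0},{"hand":0.3,"slide":[0,0,0.1],"yaw":0},{"hand":0.3,"slide":[0,0,0.1],"yaw":0},{"hand":0.3,"slide":[0,0,0.1],"yaw":0},{"hand":0.3,"slide":[0,0,1],"yaw":0},{"hand":0.3,"slide":[0,0,4],"yaw":0},{"hand":0,"slide":[0,0,8],"yaw":0},{"hand":0,"slide":[0,0,12],"yaw":0},{"hand":0,"slide":[-4.6,4.2,14],"yaw":0},{"hand":0,"slide":[-4.6,4.2,14],"yaw":0}]'
python3 - <<'E'
from h import *
look("sqset",(.6317,-.1375),.078,"lid")
b=capture("scene");c=capture("side")
b=cv2.resize(b[180:300,260:400],None,fx=2.85,fy=2.85);c=cv2.resize(c[140:260,310:450],None,fx=2.85,fy=2.85)
cv2.imwrite("pics/p2.png",np.hstack([b,c]))
E
```

```text
time_s: 17.5
tcp_pos: [0.5848, -0.0947, 0.2957]
ee_rot: [[0.733, -0.681, 0.005], [-0.681, -0.733, 0.001], [0.003, -0.004, -1.0]]
wrist_force: [-0.2, 0.1, -0.5]
gripper_width: 0.983
sqset 17.5 [ 0.5848 -0.0947  0.2957] {'rect': (632.6, -138.4), 'wh': (82.6, 82.1), 'yaw': 47.0, 'ell': [633.0, -138.7], 'ax': [96.1, 96.3]}
```

View pics/p2.png

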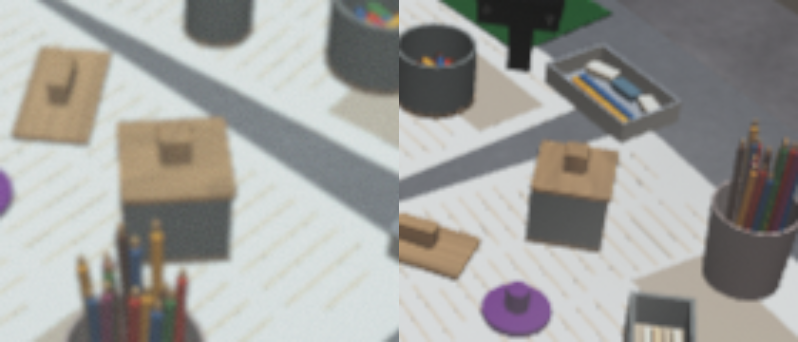

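The square lid sits flat and centred in both views. Next is the oblong lid.

```bash
python3 -m inch '[{"hand":0,"slide":[-5,0,0],"yaw":-0.1},{"hand":0,"slide":[-10,0,0],"yaw":-0.195},{"hand":0,"slide":[-12.2,-0.1,-4],"yaw":-0.195},{"hand":0,"slide":[-12.2,-0.1,-9],"yaw":-0.195},{"hand":0,"slide":[-12.2,-0.1,-14],"yaw":-0.195},{"hand":0,"slide":[-12.2,-0.1,-17.5],"yaw":-0.195},{"hand":0,"slide":[-12.2,-0.1,-19],"yaw":-0.195},{"hand":0,"slide":[-12.2,-0.1,-19.9],"yaw":-0.195},{"hand":0,"slide":[-12.2,-0.1,-19.9],"yaw":-0.195},{"hand":1,"slide":[-12.2,-0.1,-19.9],"yaw":-0.195}]'
python3 -m inch '[{"hand":1,"slide":[0,0,0],"yaw":0},{"hand":1,"slide":[0,0,0],"yaw":0},{"hand":1,"slide":[0,0,0],"yaw":0},{"hand":1,"slide":[0,0,0],"yaw":0},{"hand":1,"slide":[0,0,0],"yaw":0},{"hand":1,"slide":[0,0,0],"yaw":0},{"hand":1,"slide":[0,0,0],"yaw":0},{"hand":1,"slide":[0,0,0],"yaw":0}]'
```

```text
time_s: 18.9
tcp_pos: [0.4648, -0.0971, 0.0938]
ee_rot: [[0.585, -0.811, 0.001], [-0.811, -0.585, 0.0], [0.001, -0.001, -1.0]]
wrist_force: [0.0, 0.8, -0.4]
gripper_width: 0.946
time_s: 19.9
tcp_pos: [0.4641, -0.097, 0.0932]
ee_rot: [[0.585, -0.811, -0.0], [-0.811, -0.585, -0.0], [-0.0, 0.0, -1.0]]
wrist_force: [-0.4, -0.2, -0.3]
gripper_width: 0.202
```

```bash
python3 -m inch '[{"hand":1,"slide":[0,0,2],"yaw":0},{"hand":1,"slide":[0,0,6],"yaw":0},{"hand":1,"slide":[0,0,11],"yaw":0},{"hand":1,"slide":[0,-4,14],"yaw":-0.15},{"hand":1,"slide":[0,-9,14],"yaw":-0.33},{"hand":1,"slide":[1,-14,14],"yaw":-0.51},{"hand":1,"slide":[2,-19,14],"yaw":-0.69},{"hand":1,"slide":[4,-23,14],"yaw":-0.87},{"hand":1,"slide":[7,-26,14],"yaw":-1.05},{"hand":1,"slide":[9,-26.7,14],"yaw":-1.22}]'
python3 -m inch '[{"hand":1,"slide":[1.8,0,0],"yaw":-0.089},{"hand":1,"slide":[1.8,0,-4],"yaw":-0.089},{"hand":1,"slide":[1.8,0,-7],"yaw":-0.089},{"hand":1,"slide":[1.8,0,-7],"yaw":-0.089},{"hand":1,"slide":[1.8,0,-7],"yaw":-0.089}]'
python3 - <<'E'
from h import *
b=capture("scene");c=capture("side")
b=cv2.resize(b[230:340,150:300],None,fx=2.6,fy=2.6);c=cv2.resize(c[190:300,330:480],None,fx=2.6,fy=2.6)
cv2.imwrite("pics/p3.png",np.hstack([b,c]))
E
```

```text
time_s: 21.15
tcp_pos: [0.5546, -0.3659, 0.232]
ee_rot: [[-0.567, -0.824, -0.001], [-0.824, 0.567, 0.001], [0.0, 0.001, -1.0]]
wrist_force: [0.4, 0.5, -1.4]
gripper_width: 0.208
time_s: 21.78
tcp_pos: [0.5729, -0.3644, 0.1644]
ee_rot: [[-0.632, -0.775, 0.002], [-0.775, 0.632, -0.001], [0.0, -0.002, -1.0]]
wrist_force: [0.2, -0.4, -0.3]
gripper_width: 0.2
```

View pics/p3.png

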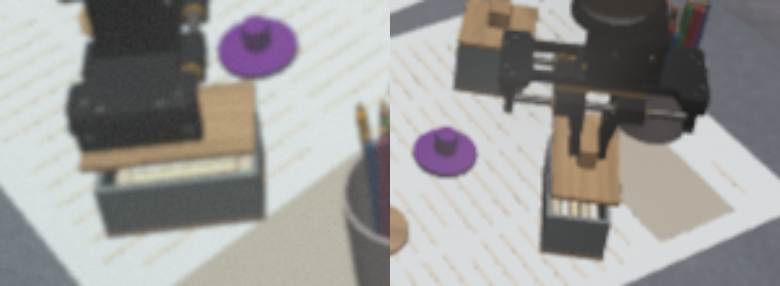

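The oblong lid hangs parallel over its pot, and the gripper is clear of the pencils.

```bash
python3 -m inch '[{"hand":1,"slide":[0,0,-0.8],"yaw":0},{"hand":1,"slide":[0,0,-1.3],"yaw":0},{"hand":1,"slide":[0,0,-1.7],"yaw":0},{"hand":1,"slide":[0,0,-1.7],"yaw":0}]'
python3 -m inch '[{"hand":1,"slide":[0,0,-0.2],"yaw":0},{"hand":1,"slide":[0,0,-0.4],"yaw":0},{"hand":1,"slide":[0,0,-0.5],"yaw":0}]'
python3 -m inch '[{"hand":1,"slide":[0,0,-0.2],"yaw":0},{"hand":1,"slide":[0,0,-0.3],"yaw":0},{"hand":1,"slide":[0,0,-0.4],"yaw":0}]'
```

```text
time_s: 22.38
tcp_pos: [0.572, -0.3639, 0.1457]
ee_rot: [[-0.632, -0.775, -0.001], [-0.775, 0.632, 0.0], [0.0, 0.001, -1.0]]
wrist_force: [0.1, -0.7, -0.7]
gripper_width: 0.2
time_s: 22.75
tcp_pos: [0.5722, -0.364, 0.1411]
ee_rot: [[-0.632, -0.775, -0.0], [-0.775, 0.632, 0.0], [0.0, 0.0, -1.0]]
wrist_force: [0.1, 0.0, -0.4]
gripper_width: 0.203
time_s: 23.12
tcp_pos: [0.5721, -0.364, 0.1383]
ee_rot: [[-0.632, -0.775, -0.0], [-0.775, 0.632, -0.0], [0.0, 0.0, -1.0]]
wrist_force: [-2.5, 2.1, 6.9]
gripper_width: 0.206
```

```bash
python3 -m inch '[{"hand":0.5,"slide":[0,0,0.1],"yaw":0},{"hand":0.5,"slide":[0,0,0.1],"yaw":0},{"hand":0.5,"slide":[0,0,0.1],"yaw":0},{"hand":0.5,"slide":[0,0,0.1],"yaw":0},{"hand":0.5,"slide":[0,0,1],"yaw":0},{"hand":0.5,"slide":[0,0,5],"yaw":0},{"hand":0,"slide":[0,0,10],"yaw":0},{"hand":0,"slide":[0,0,15.5],"yaw":0},{"hand":0,"slide":[4,5,15.5],"yaw":0},{"hand":0,"slide":[4,5,15.5],"yaw":0}]'
python3 -c "
from h import *
look('oblset',(.572,-.364),.063,'lid')"
```

```text
time_s: 24.38
tcp_pos: [0.6141, -0.3114, 0.2935]
ee_rot: [[-0.629, -0.777, 0.003], [-0.777, 0.629, 0.0], [-0.002, -0.002, -1.0]]
wrist_force: [-0.9, -0.1, -0.9]
gripper_width: 0.873
oblset 24.375 [ 0.6141 -0.3114  0.2935] {'rect': (571.9, -364.5), 'wh': (117.8, 64.9), 'yaw': 50.8, 'ell': [571.7, -364.6], 'ax': [72.7, 145.2]}
```

```bash
python3 -c "
from h import *
print(ray(cam('scene'),(134,211),.018).round(3),ray(cam('side'),(266,322),.018).round(3))"
python3 -m inch '[{"hand":0,"slide":[-5,1,0],"yaw":0},{"hand":0,"slide":[-11,1.5,0],"yaw":0},{"hand":0,"slide":[-17,2,0],"yaw":0},{"hand":0,"slide":[-22,2.4,-2],"yaw":0},{"hand":0,"slide":[-23.8,2.4,-6],"yaw":0},{"hand":0,"slide":[-23.8,2.4,-11],"yaw":0},{"hand":0,"slide":[-23.8,2.4,-12],"yaw":0},{"hand":0,"slide":[-23.8,2.4,-12],"yaw":0}]'
```

```text
[[ 0.195 -0.346  0.018]] [[ 0.181 -0.345  0.018]]
time_s: 25.42
tcp_pos: [0.3745, -0.2906, 0.1726]
ee_rot: [[-0.632, -0.775, -0.001], [-0.775, 0.632, -0.001], [0.001, 0.0, -1.0]]
wrist_force: [-0.1, -0.4, 0.3]
gripper_width: 1.004
```

```bash
python3 -m inch '[{"hand":0,"slide":[0,0,-4],"yaw":0},{"hand":0,"slide":[0,0,-7],"yaw":0},{"hand":0,"slide":[0,0,-7.9],"yaw":0},{"hand":0,"slide":[0,0,-7.9],"yaw":0},{"hand":1,"slide":[0,0,-7.9],"yaw":0},{"hand":1,"slide":[0,0,-7.9],"yaw":0},{"hand":1,"slide":[0,0,-7.9],"yaw":0},{"hand":1,"slide":[0,0,-7.9],"yaw":0},{"hand":1,"slide":[0,0,-7.9],"yaw":0},{"hand":1,"slide":[0,0,-7.9],"yaw":0}]'
python3 -m inch '[{"hand":1,"slide":[0,0,0],"yaw":0},{"hand":1,"slide":[0,0,0],"yaw":0},{"hand":1,"slide":[0,0,0],"yaw":0}]'
```

```text
time_s: 26.68
tcp_pos: [0.3742, -0.29, 0.0932]
ee_rot: [[-0.632, -0.775, -0.0], [-0.775, 0.632, 0.0], [0.0, 0.0, -1.0]]
wrist_force: [0.4, -1.6, -0.3]
gripper_width: 0.402
time_s: 27.05
tcp_pos: [0.3742, -0.29, 0.0932]
ee_rot: [[-0.632, -0.775, -0.0], [-0.775, 0.632, 0.0], [0.0, 0.0, -1.0]]
wrist_force: [0.0, -0.8, -0.8]
gripper_width: 0.268
```

```bash
python3 -m inch '[{"hand":1,"slide":[0,0,2],"yaw":0},{"hand":1,"slide":[0,0,6],"yaw":0},{"hand":1,"slide":[1,4,11],"yaw":0},{"hand":1,"slide":[3,10,12],"yaw":0},{"hand":1,"slide":[5,16,12],"yaw":0},{"hand":1,"slide":[7,22,12],"yaw":0},{"hand":1,"slide":[9,28,12],"yaw":0},{"hand":1,"slide":[10.5,33,12],"yaw":0},{"hand":1,"slide":[11.3,36,12],"yaw":0},{"hand":1,"slide":[11.3,36.9,12],"yaw":0}]'
python3 -m inch '[{"hand":1,"slide":[0,0,-3],"yaw":0},{"hand":1,"slide":[0,0,-4.5],"yaw":0},{"hand":1,"slide":[0,0,-4.5],"yaw":0},{"hand":1,"slide":[0,0,-4.5],"yaw":0}]'
python3 - <<'E'
from h import *
b=capture("scene");c=capture("side")
b=cv2.resize(b[120:230,270:420],None,fx=2.6,fy=2.6);c=cv2.resize(c[120:230,230:380],None,fx=2.6,fy=2.6)
cv2.imwrite("pics/p4.png",np.hstack([b,c]))
E
```

```text
time_s: 28.3
tcp_pos: [0.4874, 0.0807, 0.2129]
ee_rot: [[-0.63, -0.777, -0.0], [-0.777, 0.63, -0.0], [0.0, 0.0, -1.0]]
wrist_force: [-1.1, -0.2, 0.1]
gripper_width: 0.267
time_s: 28.8
tcp_pos: [0.4874, 0.0786, 0.1689]
ee_rot: [[-0.632, -0.775, 0.001], [-0.775, 0.632, 0.0], [-0.001, -0.001, -1.0]]
wrist_force: [0.0, -0.1, 0.8]
gripper_width: 0.265
```

View pics/p4.png

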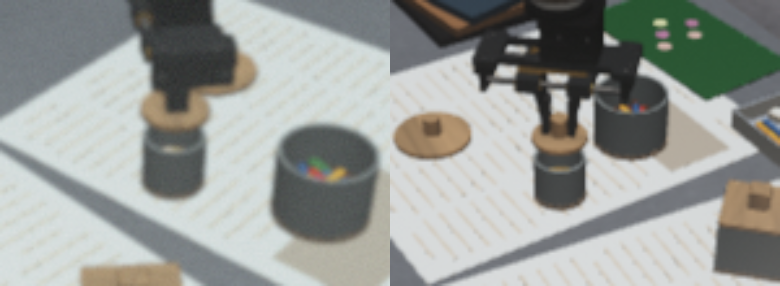

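The small lid hangs concentric over the small pot in both views, so I'll lower it.

```bash
python3 -m inch '[{"hand":1,"slide":[0,0,-0.8],"yaw":0},{"hand":1,"slide":[0,0,-1.3],"yaw":0},{"hand":1,"slide":[0,0,-1.7],"yaw":0},{"hand":1,"slide":[0,0,-1.9],"yaw":0},{"hand":1,"slide":[0,0,-2.1],"yaw":0},{"hand":1,"slide":[0,0,-2.2],"yaw":0}]'
python3 -m inch '[{"hand":1,"slide":[0,0,-0.2],"yaw":0},{"hand":1,"slide":[0,0,-0.3],"yaw":0},{"hand":1,"slide":[0,0,-0.4],"yaw":0}]'
```

```text
time_s: 29.65
tcp_pos: [0.4872, 0.079, 0.1462]
ee_rot: [[-0.632, -0.775, -0.0], [-0.775, 0.632, 0.0], [0.0, 0.0, -1.0]]
wrist_force: [-0.3, -0.2, 0.1]
gripper_width: 0.268
time_s: 30.02
tcp_pos: [0.4872, 0.079, 0.1431]
ee_rot: [[-0.632, -0.775, -0.0], [-0.775, 0.632, -0.0], [0.0, -0.0, -1.0]]
wrist_force: [-3.1, -0.0, 10.8]
gripper_width: 0.269
```

```bash
python3 -m inch '[{"hand":0.4,"slide":[0,0,0.1],"yaw":0},{"hand":0.4,"slide":[0,0,0.1],"yaw":0},{"hand":0.4,"slide":[0,0,0.1],"yaw":0},{"hand":0.4,"slide":[0,0,0.1],"yaw":0},{"hand":0.4,"slide":[0,0,1],"yaw":0},{"hand":0.4,"slide":[0,0,5],"yaw":0},{"hand":0,"slide":[0,0,10],"yaw":0},{"hand":0,"slide":[0,0,15],"yaw":0},{"hand":0,"slide":[4,5,15],"yaw":0},{"hand":0,"slide":[4,5,15],"yaw":0}]'
python3 -c "
from h import *
look('smallset',(.487,.079),.068,'lid')"
```

```text
time_s: 31.28
tcp_pos: [0.5289, 0.1311, 0.293]
ee_rot: [[-0.631, -0.776, 0.002], [-0.776, 0.631, 0.001], [-0.002, -0.001, -1.0]]
wrist_force: [-0.5, 0.2, -0.4]
gripper_width: 0.951
smallset 31.275 [0.5289 0.1311 0.293 ] {'rect': (487.5, 79.0), 'wh': (67.0, 66.5), 'yaw': -39.1, 'ell': [487.6, 79.2], 'ax': [66.8, 67.3]}
```

```bash
python3 -m inch '[{"hand":0,"slide":[-4,4,0],"yaw":0},{"hand":0,"slide":[-8,8,0],"yaw":0},{"hand":0,"slide":[-12,12,-1],"yaw":0},{"hand":0,"slide":[-13.5,13.4,-6],"yaw":0},{"hand":0,"slide":[-13.5,13.4,-12],"yaw":0},{"hand":0,"slide":[-13.5,13.4,-16],"yaw":0},{"hand":0,"slide":[-13.5,13.4,-18.5],"yaw":0},{"hand":0,"slide":[-13.5,13.4,-19.9],"yaw":0},{"hand":0,"slide":[-13.5,13.4,-19.9],"yaw":0},{"hand":0,"slide":[-13.5,13.4,-19.9],"yaw":0}]'
python3 -m inch '[{"hand":1,"slide":[0,0,0],"yaw":0},{"hand":1,"slide":[0,0,0],"yaw":0},{"hand":1,"slide":[0,0,0],"yaw":0},{"hand":1,"slide":[0,0,0],"yaw":0},{"hand":1,"slide":[0,0,0],"yaw":0},{"hand":1,"slide":[0,0,0],"yaw":0},{"hand":1,"slide":[0,0,0],"yaw":0},{"hand":1,"slide":[0,0,0],"yaw":0},{"hand":1,"slide":[0,0,0],"yaw":0}]'
```

```text
time_s: 32.58
tcp_pos: [0.3927, 0.2634, 0.0943]
ee_rot: [[-0.632, -0.775, 0.001], [-0.775, 0.632, 0.002], [-0.002, -0.0, -1.0]]
wrist_force: [-0.3, -0.1, 0.9]
gripper_width: 0.997
time_s: 33.7
tcp_pos: [0.3922, 0.263, 0.0932]
ee_rot: [[-0.632, -0.775, 0.0], [-0.775, 0.632, 0.0], [-0.0, 0.0, -1.0]]
wrist_force: [0.9, 0.6, -1.1]
gripper_width: 0.268
```

```bash
python3 -m inch '[{"hand":1,"slide":[0,0,2],"yaw":0},{"hand":1,"slide":[0,0,6],"yaw":0},{"hand":1,"slide":[0,0,11],"yaw":0},{"hand":1,"slide":[5,-2,14],"yaw":0},{"hand":1,"slide":[10,-5,14],"yaw":0},{"hand":1,"slide":[15,-8,14],"yaw":0},{"hand":1,"slide":[20,-10.5,14],"yaw":0},{"hand":1,"slide":[23,-11.7,14],"yaw":0},{"hand":1,"slide":[23.8,-11.9,14],"yaw":0},{"hand":1,"slide":[23.8,-11.9,12],"yaw":0}]'
python3 -m inch '[{"hand":1,"slide":[0,0,-2],"yaw":0},{"hand":1,"slide":[0,0,-3],"yaw":0},{"hand":1,"slide":[0,0,-3],"yaw":0},{"hand":1,"slide":[0,0,-3],"yaw":0}]'
python3 - <<'E'
from h import *
b=capture("scene");c=capture("side")
b=cv2.resize(b[110:230,320:470],None,fx=2.6,fy=2.6);c=cv2.resize(c[90:210,250:400],None,fx=2.6,fy=2.6)
cv2.imwrite("pics/p5.png",np.hstack([b,c]))
E
```

```text
time_s: 34.95
tcp_pos: [0.631, 0.1441, 0.2141]
ee_rot: [[-0.632, -0.775, 0.003], [-0.775, 0.632, 0.001], [-0.003, -0.001, -1.0]]
wrist_force: [-0.2, -0.0, -1.1]
gripper_width: 0.268
time_s: 35.45
tcp_pos: [0.6305, 0.1444, 0.1842]
ee_rot: [[-0.631, -0.775, 0.002], [-0.775, 0.631, 0.0], [-0.001, -0.001, -1.0]]
wrist_force: [-0.8, -0.2, 0.1]
gripper_width: 0.267
```

View pics/p5.png

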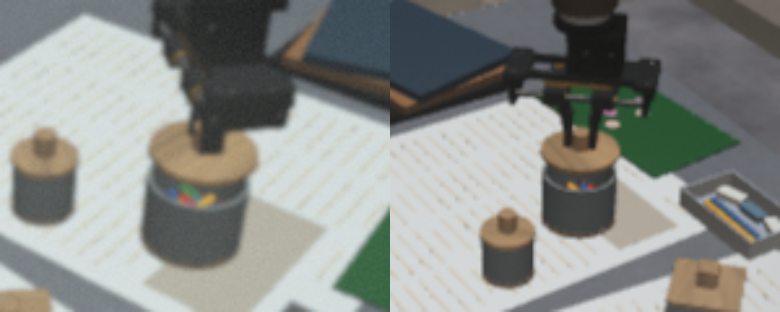

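The big lid is centred over its pot, and the small lid sits seated beside it. I'll lower the big lid.

```bash
python3 -m inch '[{"hand":1,"slide":[0,0,-0.8],"yaw":0},{"hand":1,"slide":[0,0,-1.3],"yaw":0},{"hand":1,"slide":[0,0,-1.7],"yaw":0},{"hand":1,"slide":[0,0,-1.9],"yaw":0},{"hand":1,"slide":[0,0,-2.1],"yaw":0},{"hand":1,"slide":[0,0,-2.2],"yaw":0}]'
python3 -m inch '[{"hand":1,"slide":[0,0,-0.2],"yaw":0},{"hand":1,"slide":[0,0,-0.3],"yaw":0},{"hand":1,"slide":[0,0,-0.35],"yaw":0}]'
```

```text
time_s: 36.3
tcp_pos: [0.6302, 0.144, 0.1612]
ee_rot: [[-0.632, -0.775, -0.0], [-0.775, 0.632, -0.0], [0.0, -0.0, -1.0]]
wrist_force: [-0.5, -0.6, -0.2]
gripper_width: 0.266
time_s: 36.67
tcp_pos: [0.6302, 0.144, 0.1582]
ee_rot: [[-0.632, -0.775, 0.0], [-0.775, 0.632, -0.0], [0.0, -0.0, -1.0]]
wrist_force: [-2.8, -0.5, 3.6]
gripper_width: 0.263
```

Contact came at the expected seat height (0.158). I'll release, back off and check everything.

```bash
python3 -m inch '[{"hand":0.4,"slide":[0,0,0],"yaw":0},{"hand":0.4,"slide":[0,0,0],"yaw":0},{"hand":0.4,"slide":[0,0,0],"yaw":0},{"hand":0.4,"slide":[0,0,0],"yaw":0},{"hand":0.4,"slide":[0,0,1],"yaw":0},{"hand":0.4,"slide":[0,0,5],"yaw":0},{"hand":0,"slide":[0,0,10],"yaw":0},{"hand":0,"slide":[0,0,13.5],"yaw":0},{"hand":0,"slide":[4,5,13.5],"yaw":0},{"hand":0,"slide":[4,5,13.5],"yaw":0}]'
python3 -c "
from h import *
look('bigset',(.63,.144),.083,'lid')"
python3 -m inch '[{"hand":0,"slide":[-6,2,0],"yaw":0},{"hand":0,"slide":[-12,5,0],"yaw":0},{"hand":0,"slide":[-18,9,0],"yaw":0},{"hand":0,"slide":[-22,12,0],"yaw":0},{"hand":0,"slide":[-24,15,2],"yaw":0},{"hand":0,"slide":[-24,15,2],"yaw":0},{"hand":0,"slide":[-24,15,2],"yaw":0},{"hand":0,"slide":[-24,15,2],"yaw":0}]'
python3 - <<'E'
from h import *
b=capture("scene");c=capture("side")
b=cv2.resize(b[110:360,130:480],(560,400));c=cv2.resize(c[110:300,220:480],(547,400))
cv2.imwrite("pics/f1.png",cv2.resize(np.hstack([b,c]),None,fx=.72,fy=.72)); cv2.imwrite("pics/f2.png",cv2.resize(b,None,fx=1.4,fy=1.4))
# bystanders: mean difference to the first pictures
a0=cv2.imread("pics/scene0.png").astype(int); a1=capture("scene").astype(int)
for n,(r0,r1,c0,c1) in dict(pencil=(255,352,278,336),tray=(225,288,395,470),purple=(232,262,230,268)).items(): print(n,np.abs(a0-a1)[r0:r1,c0:c1].mean().round(2))
E
```

```text
time_s: 37.92
tcp_pos: [0.6715, 0.1965, 0.2921]
ee_rot: [[-0.63, -0.776, 0.0], [-0.776, 0.63, 0.001], [-0.001, 0.0, -1.0]]
wrist_force: [-1.3, 0.3, -0.5]
gripper_width: 0.951
bigset 37.925 [0.6715 0.1965 0.2921] {'rect': (629.8, 143.1), 'wh': (101.9, 101.1), 'yaw': 49.3, 'ell': [629.9, 143.1], 'ax': [101.1, 101.4]}
time_s: 38.98
tcp_pos: [0.4306, 0.3427, 0.3121]
ee_rot: [[-0.633, -0.774, -0.001], [-0.774, 0.633, -0.001], [0.002, -0.0, -1.0]]
wrist_force: [0.8, -0.1, -0.2]
gripper_width: 0.998
pencil 2.8
tray 2.81
purple 2.65
```

View pics/f1.png

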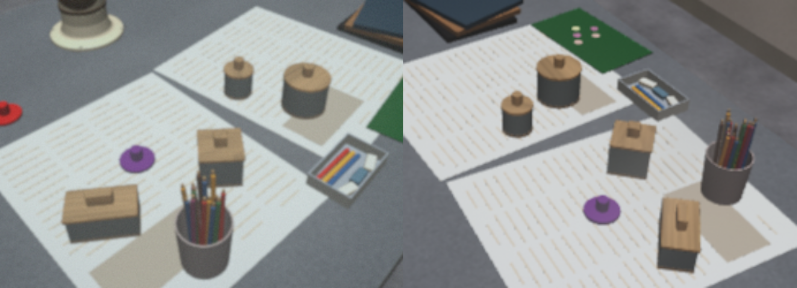

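Both views show all four lids flat on their matching pots, with the pencil pot, tray and decoys where they were.

```bash
python3 -c "
from station import *
print(finish_job())"
```

```text
the job is handed in; nothing more can be done
None
```

All four wooden lids are on their matching pots, and I handed the job in at about 39 s of the 99 s allowed. I lowered each lid until it touched at its expected seat height (peak about 11 N) before letting go. The purple and red look-alikes were not touched.

- **Lid positions:** the wrist camera checks after release put every lid centre within about 1.5 mm of its measured pot mouth. The square and oblong lids matched their pots' yaw to about 0.1°.
- **Final views:** the scene and side pictures show the lids flat and the pots upright.
- **Bystanders:** the scene picture of the pencil pot, tray and purple look-alike differs from the first one only by about the image noise.

No check failed. The measured TCP position was noisy by 1–2 mm, so I aimed by the commanded poses instead. The square lid's jaws were still closing when its lift began, but it seated at the expected height.

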